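Release the sprung stop and shut the foyer tray

TASK

The aluminium tray of the foyer credenza is locked open by the round brass spring stop standing up behind its pull bar. With a fingertip press the stop down and, keeping it down, push the tray in over it until the tray is fully home and the stop has sprung up again in front of the pull bar, then move clear. Do not grip the pull bar, do not touch the sunglasses or the key in the tray, and do not shove anything standing around.

Things in the scene. Friction and masses are not known exactly. Their poses are not given: they have to be found in the camera images.
- bay: Fixed light ash slatted tray bay standing on the credenza top, 350 deep (its x) x 340 wide (its y) x 112 mm high. Origin: centre of its footprint, on the credenza top; its +x points inwards, the way the tray goes in, so its front is its -x side. Base board top at 22 mm; the roof (top at 112 mm) covers only x = +25 to +175 mm; before that it is open above, with side cheeks 46 mm high at y = +-161 mm.
- stop_top (a point): Centre of the top face of the spring stop: an upright brass plunger of 36 mm diameter on the bay's centre line, 135 mm in front of the bay's origin, rising through a black collar (50 mm diameter, top at 31 mm above the credenza top). Up, its flat top is 55 mm above the credenza top; pressed fully, 37 mm. The point moves down with it.
- stop (a joint): How far the stop is pressed down, m: 0 up, 0.018 fully down. A spring pushes it up: about 3 N at first, 8.5 N fully down. Less than 0.013 down, it still stands in the way of the pull bar. While the bar passes over it, the bar keeps it down; once the bar has passed it springs up by itself.
- tray (a joint): How far the tray is out, m: 0 fully home (against its end stop), growing as it comes out towards the robot; it starts at about 0.078 to 0.082, locked open. It slides on runners along the bay's x with about 1 to 2 N of drag, and stays where it is left. The stop can rise in front of the pull bar only when this is below 0.006.
- tray_lip (a point): Middle of the outer (robot-side) top edge of the tray's front lip, 72 mm above the credenza top; moves with the tray; fully home it is 39 mm in front of the bay's origin. The tray is an open aluminium bin, 185 deep x 270 wide; its front wall spans heights 30 to 72 mm and its rolled lip (8 mm high) stands out 10 mm from the wall. Pushing lip or wall along the bay's +x slides the tray in.
- pull_edge (a point): Middle of the pull bar's rear top edge, 52 mm up, always 38 mm in front of the lip. The bar is 34 mm deep (bay x; front half ash, rear half aluminium), 212 mm long and 10 mm thick (underside at 42 mm), on two 12 mm arms at y = +-100 mm. Between bar and lip is an open gap of 38 mm (bay x) by 188 mm: with the tray locked open, the stop stands in it, 2 to 6 mm from the bar.
- tray_floor (a point): Centre of the tray's inner floor, 33 mm above the credenza top, axes as the bay's; it moves with the tray. Two low dividers along x make three equal compartments.
- round_shades: Loose folded round brown plastic sunglasses, 136 x 46 x 28 mm, lying lenses up in a compartment of the tray; origin under their centre. Leave them in the tray.
- square_shades: Loose folded square black plastic sunglasses, 136 x 46 x 28 mm, lying lenses up in a compartment of the tray; origin under their centre. Leave them in the tray.
- house_key: Loose steel key, 68 x 20 x 5 mm, lying in a compartment of the tray; origin under its centre. Leave it in the tray.
- planter: Loose terracotta planter with a plant, 102 mm wide, about 190 mm high with the leaves, standing on the bay's roof; origin under its centre.
- acrylic_box: Loose clear acrylic box with a lid, 104 x 154 x 76 mm, standing on the bay's roof; origin under its centre.
- diffuser: Loose amber glass bottle with reeds, 70 mm across, 185 mm high with the reeds, on the credenza top beside the bay; origin under its centre.
- candle: Loose white candle jar with a wooden lid, 76 mm across, 85 mm high, on the credenza top beside the bay; origin under its centre.
- coin_bowl: Loose blue ceramic bowl, 116 mm across, 36 mm high, on the credenza top beside the bay; origin under its centre.

How it is judged (in metres and radians):
On the way, in this order (a step that is already met when the one before it is completed fails the run):
1. the stop is pressed well down while the tray is still out (value of joint stop above 0.013 m and value of joint tray above 0.07 m), for 0.1 s.
2. the tray is pushed in so that its pull bar lies over the stop, which stays down (value of joint each of stop, tray above 0.01 m and value of joint tray below 0.055 m).
At the end, for the whole second after the job is handed in: the tray is fully home (within 6 mm) and at rest, the stop has sprung up in front of the pull bar (within 3 mm of its full height), both sunglasses and the key still lie in the tray, and the things around stand upright (value of joint tray below 0.006 m and value of joint stop below 0.003 m and velocity of joint tray between -0.01 and 0.01 m/s and not (z of any of round_shades, square_shades, house_key in the frame of tray_floor above 0.015 m or x of any of round_shades, square_shades, house_key in the frame of tray_floor above 0.095 m or x of any of round_shades, square_shades, house_key in the frame of tray_floor below -0.095 m or y of any of round_shades, square_shades, house_key in the frame of tray_floor above 0.14 m or y of any of round_shades, square_shades, house_key in the frame of tray_floor below -0.14 m) and angle between each of planter, acrylic_box, diffuser, candle, coin_bowl's own z axis and vertical below 0.2 rad); the robot touches nothing.
It fails at once if the pull bar is gripped (pressed on its ash front and its aluminium rear at once) (contact force between the fingers and tray_c1 above 2 N and contact force between the fingers and tray_c0 above 2 N).
It fails at once if the sunglasses or the key leave the tray or are lifted (z of any of round_shades, square_shades, house_key in the frame of tray_floor above 0.015 m or x of any of round_shades, square_shades, house_key in the frame of tray_floor above 0.095 m or x of any of round_shades, square_shades, house_key in the frame of tray_floor below -0.095 m or y of any of round_shades, square_shades, house_key in the frame of tray_floor above 0.14 m or y of any of round_shades, square_shades, house_key in the frame of tray_floor below -0.14 m).
It fails at once if the sunglasses or the key are touched (contact force between any of the fingers, the arm and round_shades above 1 N or contact force between any of the fingers, the arm and square_shades above 1 N or contact force between any of the fingers, the arm and house_key above 1 N).
It fails at once if a thing standing around is shoved (over 15 mm) or tipped (distance of any of planter, acrylic_box, diffuser, candle, coin_bowl from where it was at the start of the episode above 0.015 m or angle between any of planter, acrylic_box, diffuser, candle, coin_bowl's own z axis and vertical above 0.25 rad).
It also fails if it takes over 35 s, if anything falls off the work surface, if the arm or the gripper's body presses on something with over 40 N, if the wrist force passes 120 N, or if a joint passes its speed limit or range.

ROBOT

A 6-joint arm with a two-finger parallel gripper is mounted at the origin on the work surface. World frame = base frame: x ahead of the robot, y to its left, z up, the work surface at z = 0. Lengths are in m, angles in degrees, forces in N, time in s.
With the tool pointing down it reaches from about 0.375 to 0.825 m from the base axis. Payload 5.5 kg.
Tool frame: the origin (TCP) lies on the centre line of the jaws, within the pads' length; the fingertips stand 11 mm ahead of it and the grasp point (between the pads) lies 8 mm behind it; z points along the fingers, y is the direction in which the jaws open and shut (so a half turn about z gives the same grasp; the last joint's range is limited). The gripper opens to 85 mm and grips with 20 to 120 N. Pads are 22 mm wide; open, the fingers measure 114 mm over their backs; the gripper's body (76 mm by 85 mm) begins 54 mm behind the grasp point. The pads swing forward as they close: fully open they stand 13 mm farther back than shut.
Start: joints at [66.177, 17.962, -2.699, 69.339, 0, 90], TCP at [0.242, 0.549, 0.21] pointing down, gripper open.
Joint ranges: [-152.73, 152.73], [-39.44, 99.34], [-58.76, 71.6], [-118.89, 123.64], [-81.53, 83.1], [-180, 180]. Speed limits (degrees/s): [136.94, 136.94, 172.46, 180, 180, 180].

INTERFACE

Orientations are given as a 3x3 rotation matrix whose columns are the frame's x, y, z axes.
In Python, from workcell import readout, capture, camera_params, r gives the robot as it stands.
- The arm moves only by the tool carry_out, never from a script. Its argument "commands" is one flat list of numbers, 7 for each row, row after row: the shift along the tool's x, y, z in m, then the turn, a rotation vector about the tool's x, y, z in rad, then the closure in counts, from 0 (fully open) to 255 (shut). A call has 1 to 20 rows; each row shifts and turns the commanded pose from where the row before left it, along the tool's axes as they then stand; what a row does not reach is not made up. A row lasts 1/12 s, in which the tool goes at most 41.7 mm and 7.16 degrees, less where a joint would pass 70% of its speed; a pose out of reach is approached as far as the arm can. A call is refused whole if a number of a shift passes 0.0417 or a number of a turn 0.125, either way. A call with a gripper value outside its range is refused whole. The fingers move at their own pace and stop on an object; "force" is the grip in N (left out, the last holds). Time passes only in rows, so rows that do not move let the fingers close. It gives the time, the measured TCP pose, the force and the opening at its end, in the units of the state.
- readout.state(): the state, without advancing time (a new reading comes with each control period).
- capture(name): name is "side" or "top" or "wrist"; returns (picture, depth): 400x640x3 uint8, blue, green, red; 400x640 float32, m along the optical axis (not along the pixel's ray), 0 where there is no reading.
- camera_params(name): a dict with "camera_matrix" (3x3 intrinsics, pixels), "R" (3x3) and "t" (3): a world point X has camera coordinates R X + t. Camera axes: x right, y down, z forward; pixel columns grow to the right and rows downward; lengths in m; the calibration is good to about 2 mm. A picture is of the moment at which its call begins: read the wrist's pose just before it. camera_params takes no time and is no camera call; for the wrist camera it gives the pose at the moment of the call.
- r.close_job(): hands the job in, once; it reports no verdict.
The state is a dict: "time": time; "q": joint angles; "joint_velocities": joint speeds; "tau": joint torques, N m; "position": TCP position; "tcp_rot": TCP orientation; "contact_force": force on the tool from outside, world axes, zero at the start; "torque": the same for the moment, N m; "gripper_width": finger opening in m.
Only numpy, scipy, OpenCV 4.12 (cv2) and the standard library are available. Lean on these libraries where they do the work, as an engineer would, in place of code of your own. Each camera call takes 0.05 s, during which the arm holds its last target.

## Working session

There is one attempt and no reset: what is moved stays moved. The work goes in short steps, Python scripts to look and compute and a tool call to move; the robot and the scene stay as the last step left them, time stands still between calls to the robot, and variables do not carry over. Pictures are saved under pics/ and viewed, and the job is handed in when it is done.

Besides the shell and the picture viewer there is one more tool, called by a JSON object that holds its "fn" and its "kwargs". carry_out: Moves the arm, as the interface text tells. Its arguments: {"type":"object","properties":{"commands":{"type":"array","items":{"type":"number"}},"force":{"type":"number"}},"required":["commands"]}

```bash
mkdir -p pics; ls
python3 - <<'E'
from workcell import readout, capture, camera_params, r
import cv2,numpy as np
s=readout.state(); print(s)
for n in ("side","top"):
    p,d=capture(n); cv2.imwrite(f"pics/{n}0.png",p); np.save(f"{n}0.npy",d)
    c=camera_params(n); print(n,c)
E
```

```text
pics
{'time': 0.0, 'q': array([ 6.61786557e+01,  1.80035653e+01, -2.75492479e+00,  6.93370155e+01,
       -5.06538684e-04,  9.00015718e+01]), 'joint_velocities': array([ 0.00444881,  0.01918471,  0.09502911, -0.07731187,  0.00909121,
        0.02037333]), 'tau': array([ 1.12714770e-03, -5.39585423e+01,  3.39752877e+01,  1.90806814e-02,
        3.24997961e-05,  8.25973700e-06]), 'position': array([0.24209301, 0.54833729, 0.20903578]), 'tcp_rot': array([[-9.14798198e-01,  4.03910652e-01, -6.65144871e-04],
       [ 4.03911199e-01,  9.14796921e-01, -1.52845428e-03],
       [-8.88648447e-06, -1.66688668e-03, -9.99998611e-01]]), 'contact_force': array([0.38799506, 0.81244114, 0.10216475]), 'torque': array([ 0.00340623, -0.04427352, -0.06562984]), 'gripper_width': 0.08527990986692735}
side {'camera_matrix': array([[463.19235546,   0.        , 329.13627422],
       [  0.        , 463.19235546, 205.4805638 ],
       [  0.        ,   0.        ,   1.        ]]), 'R': array([[ 0.94562625, -0.32499851, -0.01292164],
       [-0.19118341, -0.52325542, -0.83045329],
       [ 0.26313477,  0.78776883, -0.55693838]]), 't': array([-0.56641134,  0.21345146,  0.88891769])}
top {'camera_matrix': array([[446.1586535 ,   0.        , 317.07759438],
       [  0.        , 446.1586535 , 198.41482298],
       [  0.        ,   0.        ,   1.        ]]), 'R': array([[ 1.42058051e-02, -9.99894959e-01,  2.87512576e-03],
       [-9.77793804e-01, -1.44929660e-02, -2.09067525e-01],
       [ 2.09087234e-01,  1.58692366e-04, -9.77896980e-01]]), 't': array([-0.00927499,  0.60000349,  0.97569869])}
```

View pics/side0.png

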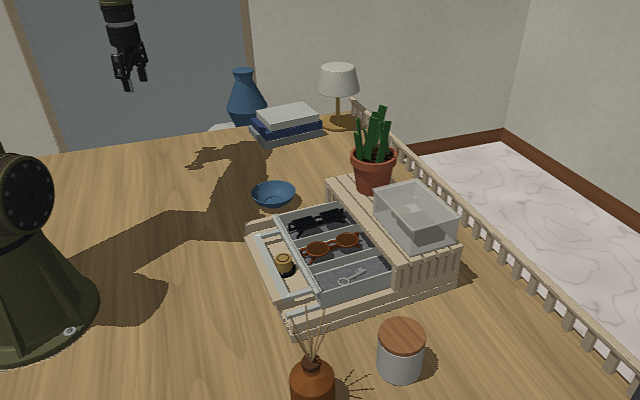

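View pics/top0.png

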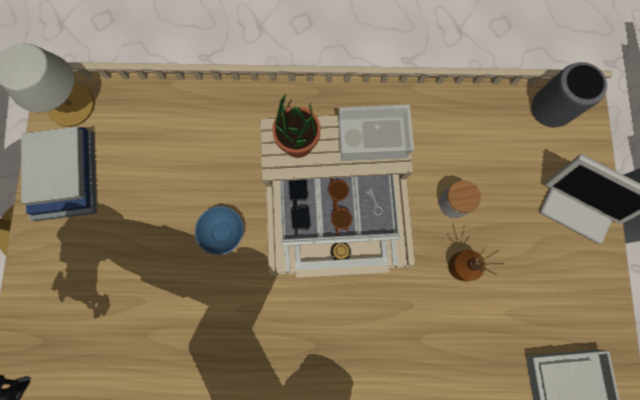

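The top view shows the stop at about (341,250), the pull bar at row ~266 and the lip at row ~238. The bay is turned slightly. I'll zoom in and measure.

```bash
cat > h.py <<'E'
import numpy as np,cv2
from workcell import readout,capture,camera_params,r
def ray(c,u,v,z):
    K,R,t=c["camera_matrix"],c["R"],c["t"]
    o=-R.T@t; d=R.T@np.linalg.inv(K)@np.array([u,v,1.])
    return o+d*(z-o[2])/d[2]
def proj(c,X):
    x=c["R"]@np.asarray(X)+c["t"]; x=c["camera_matrix"]@x; return x[:2]/x[2]
E
python3 - <<'E'
from h import *
p=cv2.imread("pics/top0.png"); q=cv2.resize(p[160:285,250:425],None,fx=4.5,fy=4.5,interpolation=cv2.INTER_CUBIC); cv2.imwrite("pics/topz.png",q)
p=cv2.imread("pics/side0.png"); q=cv2.resize(p[195:335,230:410],None,fx=4,fy=4,interpolation=cv2.INTER_CUBIC); cv2.imwrite("pics/sidez.png",q)
for n in("top","side"):
    c=camera_params(n);p=cv2.imread(f"pics/{n}0.png");h=cv2.cvtColor(p,cv2.COLOR_BGR2HSV)
    m=cv2.inRange(h,(15,110,110),(30,255,255)); 
    k,l,st,ce=cv2.connectedComponentsWithStats(m)
    for i in range(1,k):
        if st[i,4]>25 : print(n,st[i],ce[i],ray(c,*ce[i],.055))
E
```

```text
top [  45   74  239   53 2696] [152.04747774 100.46847181] [0.84235114 0.40907134 0.055     ]
top [203  74   9   5  26] [207.07692308  75.42307692] [0.91139868 0.27815203 0.055     ]
top [221  74  10   6  37] [225.43243243  76.16216216] [0.91011629 0.23230199 0.055     ]
top [240  75  10   5  40] [244.975  76.875] [0.90895193 0.18352136 0.055     ]
top [254  75  15   9  65] [261.95384615  79.21538462] [0.90329181 0.14097182 0.055     ]
top [ 283   77  135   39 1433] [344.48918353  94.97697139] [ 0.86426314 -0.06458949  0.055     ]
top [445  77   9   6  27] [449.22222222  79.40740741] [ 0.91008612 -0.32562255  0.055     ]
top [277  78  30   9  85] [292.15294118  81.84705882] [0.89737392 0.0656232  0.055     ]
top [426  78  10   5  32] [431.03125  79.625  ] [ 0.90878646 -0.28022362  0.055     ]
top [464  78   9   5  32] [467.84375  79.6875 ] [ 0.9100564  -0.37204157  0.055     ]
top [480  78  30  10 118] [494.91525424  82.90677966] [ 0.90241612 -0.4389971   0.055     ]
top [ 401   79  139   45 1251] [478.20303757 101.89848122] [ 0.85103183 -0.39424673  0.055     ]
top [383  99  15   5 
[... 7764 characters left out ...]
12 367  18   6  30] [119.96666667 369.06666667] [0.2172003  0.42140378 0.055     ]
top [ 38 368  15   6  36] [ 44.69444444 370.11111111] [0.2128238  0.58402673 0.055     ]
top [ 21 386  68  14 185] [ 53.08648649 397.22162162] [0.15833566 0.55832695 0.055     ]
top [130 392  12   8  40] [135.5   395.475] [0.16422298 0.38245597 0.055     ]
top [101 395  14   5  27] [106.48148148 397.88888889] [0.15855616 0.44402657 0.055     ]
top [155 395  17   5  39] [162.25641026 397.66666667] [0.16062153 0.32478365 0.055     ]
side [321 115  25  14 137] [329.67153285 123.26277372] [0.78662792 0.53850319 0.055     ]
side [274 253  18  11 123] [282.39837398 258.39837398] [ 0.47931114 -0.05923235  0.055     ]
```

View pics/topz.png

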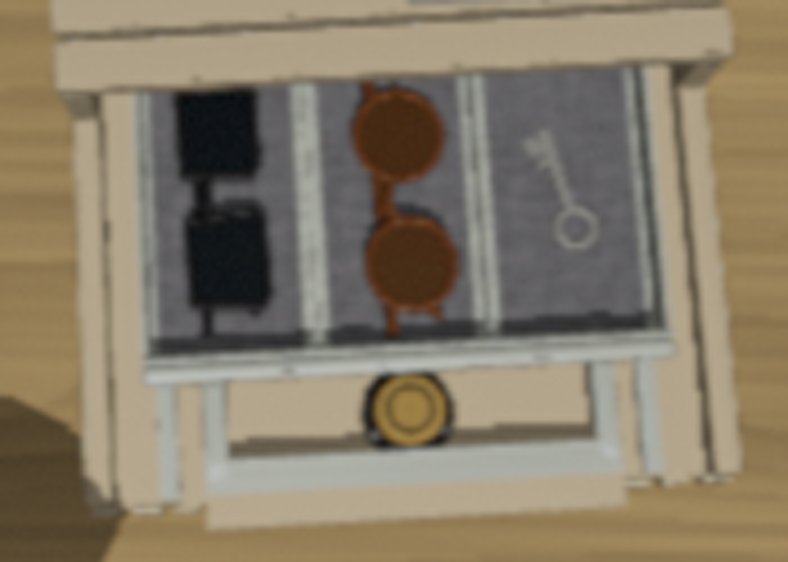

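View pics/sidez.png

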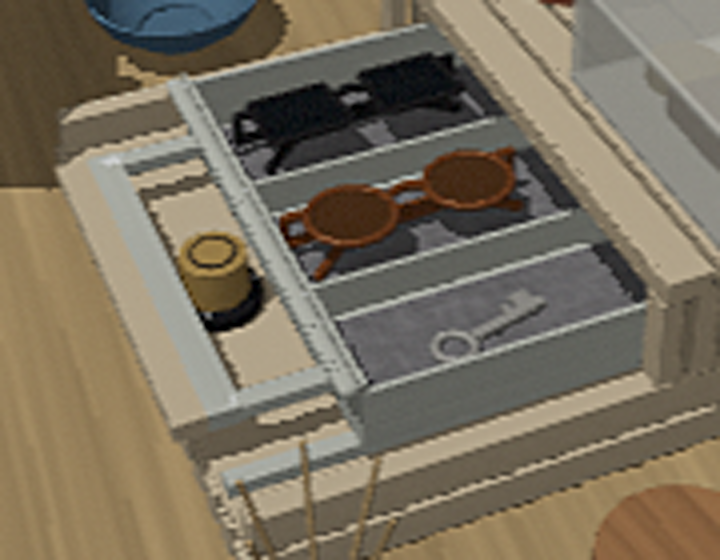

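Run:
```python
from h import *
c=camera_params("top")
P=lambda x,y,z: ray(c,250+(x+.5)/4.5-.5,160+(y+.5)/4.5-.5,z)
for nm,a,b,z in [("bar mid",(207,490),(625,468),.052),("bar front",(207,530),(627,503),.042),("bar rear",(230,458),(600,440),.052),("lip outer",(147,378),(672,350),.070),("roof front",(55,38),(728,8),.112),("cheekL?",(80,118),(95,510),.046),("cheekR",(700,80),(738,470),.046)]:
    A=P(*a,z);B=P(*b,z);d=A-B
    print(nm,A.round(4),B.round(4),"yaw",np.degrees(np.arctan2(-d[0],d[1])).round(2))
s=camera_params("side")
Q=lambda x,y,z: ray(s,230+(x+.5)/4-.5,195+(y+.5)/4-.5,z)
for nm,a,b,z in [("lip outer",(172,82),(345,397),.072),("bar rear",(150,200),(240,395),.052),("roof front",(415,15),(680,278),.112),("stop",(214,252),(214,252),.055)]:
    A=Q(*a,z);B=Q(*b,z);d=A-B
    print(nm,A.round(4),B.round(4),"yaw",np.degrees(np.arctan2(-d[0],d[1])).round(2))
```

```text
bar mid [0.4385 0.046  0.052 ] [ 0.4526 -0.1659  0.052 ] yaw 3.81
bar front [0.4189 0.046  0.042 ] [ 0.4356 -0.1682  0.042 ] yaw 4.45
bar rear [0.4548 0.0347 0.052 ] [ 0.4666 -0.1534  0.052 ] yaw 3.59
lip outer [0.4929 0.0767 0.07  ] [ 0.5109 -0.1879  0.07  ] yaw 3.89
roof front [0.6577 0.1247 0.112 ] [ 0.6784 -0.2124  0.112 ] yaw 3.51
cheekL? [0.6327 0.1182 0.046 ] [0.428  0.1029 0.046 ] yaw -85.73
cheekR [ 0.6584 -0.2107  0.046 ] [ 0.4528 -0.2246  0.046 ] yaw -86.15
lip outer [0.4914 0.0729 0.072 ] [ 0.508  -0.1944  0.072 ] yaw 3.56
bar rear [ 0.4605 -0.0012  0.052 ] [ 0.4681 -0.1573  0.052 ] yaw 2.8
roof front [0.6216 0.0328 0.112 ] [ 0.6613 -0.213   0.112 ] yaw 9.18
stop [ 0.4813 -0.0574  0.055 ] [ 0.4813 -0.0574  0.055 ] yaw -0.0
```

{"fn": "carry_out", "kwargs": {"commands": [0, 0, 0, 0, 0, -0.12, 255, 0, 0, 0, 0, 0, -0.12, 255, 0, 0, 0, 0, 0, 0, 255, 0, 0, 0, 0, 0, 0, 255], "force": 40}}

```text
time: 0.43
position: [0.2422, 0.5486, 0.2095]
tcp_rot: [[-0.984, 0.178, -0.0], [0.178, 0.984, -0.001], [0.0, -0.001, -1.0]]
contact_force: [0.1, 0.1, 0.6]
gripper_width: 0.0388
```

Run:
```python
from h import *
s=readout.state();print(s["q"],s["tcp_rot"].round(3),s["gripper_width"],s["time"])
```

```text
[ 6.61770854e+01  1.79814172e+01 -2.72349256e+00  6.93392691e+01
 -1.51505325e-03  7.64366461e+01] [[-0.984  0.178 -0.   ]
 [ 0.178  0.984 -0.001]
 [ 0.    -0.001 -1.   ]] 0.03880038842843585 0.4333
```

{"fn": "carry_out", "kwargs": {"commands": [0, 0, 0, 0, 0, -0.1235, 255, 0, 0, 0, 0, 0, -0.1235, 255, -0.0123, -0.0388, 0, 0, 0, 0, 255, -0.0123, -0.0388, 0, 0, 0, 0, 255, -0.0123, -0.0388, 0, 0, 0, 0, 255, -0.0123, -0.0388, 0, 0, 0, 0, 255, -0.0123, -0.0388, 0, 0, 0, 0, 255, -0.0123, -0.0388, 0, 0, 0, 0, 255, -0.0123, -0.0388, 0, 0, 0, 0, 255, -0.0123, -0.0388, 0, 0, 0, 0, 255, -0.0123, -0.0388, 0, 0, 0, 0, 255, -0.0123, -0.0388, 0, 0, 0, 0, 255, -0.0123, -0.0388, 0, 0, 0, 0, 255, -0.0123, -0.0388, 0, 0, 0, 0, 255, -0.0123, -0.0388, 0, 0, 0, 0, 255, -0.0123, -0.0388, 0, 0, 0, 0, 255, -0.0123, -0.0388, 0, 0, 0, 0, 255, -0.0123, -0.0388, 0, 0, 0, 0, 255, 0, 0, 0, 0, 0, 0, 255, 0, 0, 0, 0, 0, 0, 255]}}

```text
time: 2.1
position: [0.4831, -0.0583, 0.2096]
tcp_rot: [[-0.998, -0.064, -0.0], [-0.064, 0.998, 0.0], [0.0, 0.0, -1.0]]
contact_force: [-0.1, 0.3, -0.2]
gripper_width: 0.0001
```

Run:
```python
from h import *
s=readout.state();print(s["q"].round(1),s["tcp_rot"].round(3),s["gripper_width"],s["time"],s["position"],s["contact_force"])
c=camera_params("wrist")
p,d=capture("wrist"); cv2.imwrite("pics/w1.png",p); cv2.imwrite("pics/s1.png",capture("side")[0])
print("stop expected",proj(c,[.481,-.0573,.055]),"tip",proj(c,s["position"]+[0,0,-.011]), -c["R"].T@c["t"])
```

```text
[ -6.9   5.8 -17.9  66.3   0.  -10.6] [[-0.998 -0.064 -0.   ]
 [-0.064  0.998  0.   ]
 [ 0.     0.    -1.   ]] 0.00014729182899715854 2.1 [ 0.48306587 -0.05827179  0.2095678 ] [-0.09303838  0.29472473 -0.16482566]
stop expected [322.22392563 181.25124895] tip [320.34583555 236.36047747] [ 0.4167449  -0.06157627  0.37368507]
```

View pics/w1.png

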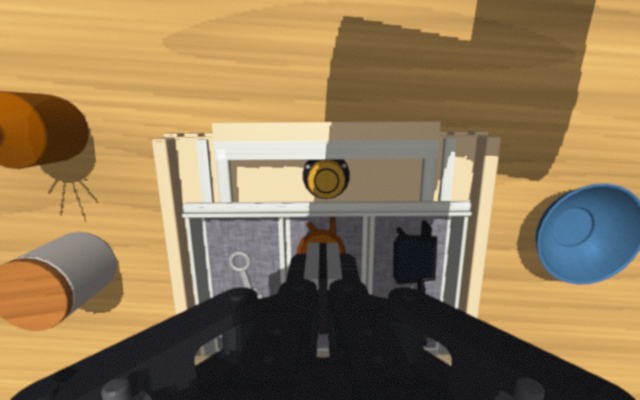

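View pics/s1.png

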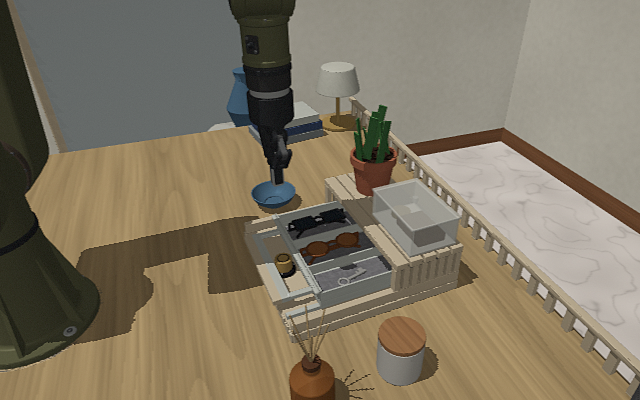

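The wrist view is square with the bay. The stop top is at about (326,180) and the lip edge at about row 204. Next I'll compute positions relative to the TCP.

Run:
```python
from h import *
c=camera_params("wrist");s=readout.state()
p=cv2.imread("pics/w1.png");h=cv2.cvtColor(p,cv2.COLOR_BGR2HSV)
m=cv2.inRange(h,(12,120,80),(30,255,255));m[:150]=0;m[203:]=0;m[:,:295]=0;m[:,355:]=0
k,l,st,ce=cv2.connectedComponentsWithStats(m);print([ (st[i],ce[i],) for i in range(1,k) if st[i,4]>30])
R=s["tcp_rot"];
def rel(u,v,z): return (R.T@(ray(c,u,v,z)-s["position"])).round(4), ray(c,u,v,z).round(4)
print("stop",rel(326.5,180,.055)); print("lip",rel(326,203,.072), rel(185,205,.072),rel(469,204,.072)); print("barrear",rel(326,159,.052))
g=cv2.resize(p[115:240,200:450],None,fx=3,fy=3,interpolation=cv2.INTER_CUBIC);cv2.imwrite("pics/w1z.png",g)
```

```text
[(array([ 307,  160,   38,   39, 1003], dtype=int32), array([325.19341974, 178.65403789]))]
stop (array([0.0031, 0.0052, 0.1546]), array([ 0.4787, -0.051 ,  0.055 ]))
lip (array([-0.0152,  0.0046,  0.1376]), array([ 0.497 , -0.0504,  0.072 ])) (array([-0.0171, -0.1262,  0.1375]), array([ 0.5079, -0.1807,  0.072 ])) (array([-0.0162,  0.1373,  0.1377]), array([0.4888, 0.0821, 0.072 ]))
barrear (array([0.0229, 0.0047, 0.1576]), array([ 0.459 , -0.0529,  0.052 ]))
```

View pics/w1z.png

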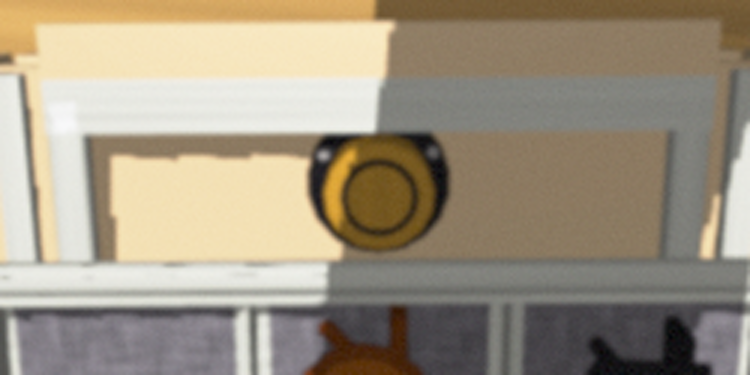

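{"fn": "carry_out", "kwargs": {"commands": [0.003, 0.002, 0, 0, 0, 0, 255, 0, 0, 0.03, 0, 0, 0, 255, 0, 0, 0.03, 0, 0, 0, 255, 0, 0, 0.03, 0, 0, 0, 255, 0, 0, 0.02, 0, 0, 0, 255, 0, 0, 0.012, 0, 0, 0, 255, 0, 0, 0.008, 0, 0, 0, 255, 0, 0, 0, 0, 0, 0, 255, 0, 0, 0, 0, 0, 0, 255]}}

```text
time: 2.95
position: [0.4796, -0.0537, 0.0803]
tcp_rot: [[-0.997, -0.072, -0.0], [-0.072, 0.997, 0.0], [0.0, 0.0, -1.0]]
contact_force: [0.1, -0.8, 0.1]
gripper_width: 0.0
```

Run:
```python
from h import *
s=readout.state();print(s["position"],s["contact_force"])
p=capture("side")[0]; w=capture("wrist")[0]; cv2.imwrite("pics/w2.png",w)
cv2.imwrite("pics/s2.png",cv2.resize(p[150:320,200:400],None,fx=3.5,fy=3.5,interpolation=cv2.INTER_CUBIC))
t=capture("top")[0]; cv2.imwrite("pics/t2.png",cv2.resize(t[160:285,250:425],None,fx=4.5,fy=4.5,interpolation=cv2.INTER_CUBIC))
```

```text
[ 0.47956021 -0.05371731  0.08027896] [ 0.11753922 -0.8418512   0.06138467]
```

View pics/s2.png

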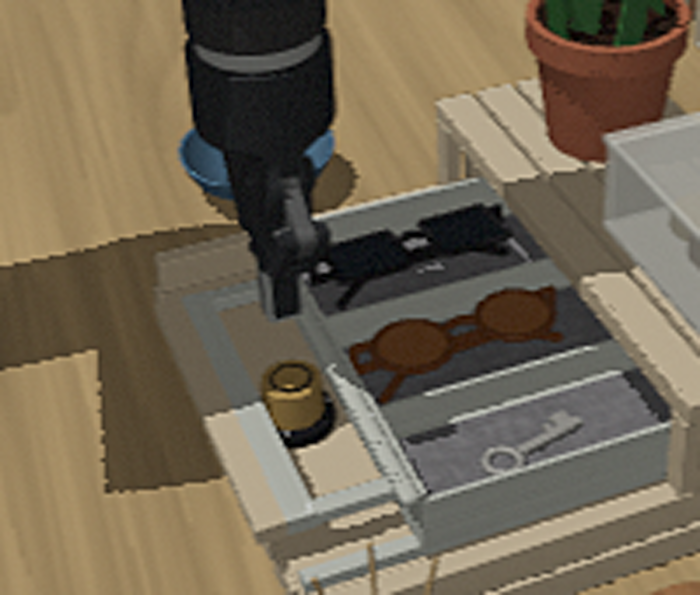

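View pics/w2.png

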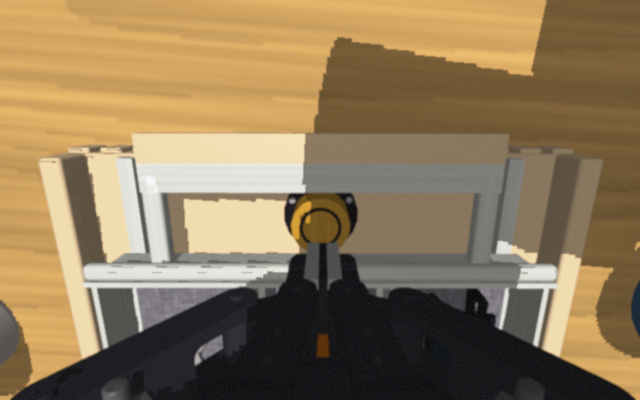

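View pics/t2.png

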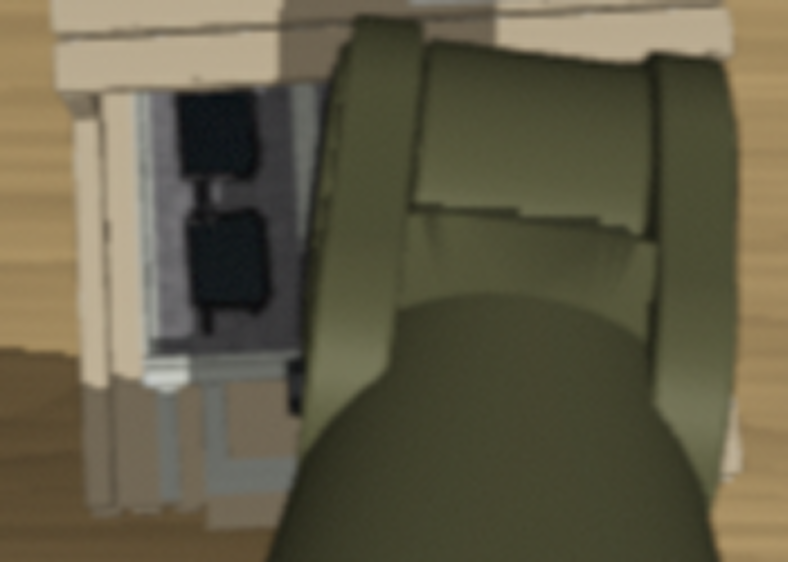

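Run:
```python
from h import *
c=camera_params("side");w=camera_params("wrist")
for z in (.069,.08,.09,.1): print(z,proj(c,[.4796,-.0537,z]),proj(w,[.4796,-.0537,z]))
print(proj(c,[.4805,-.0573,.055]))
for cand in [(.4796,-.04,.069),(.47,-.0537,.069),(.46,-.0537,.069)]: print(cand,proj(c,cand))
d=capture("side")[1]; print(d[236:246:2,276:290:2].round(3)); 
x=c["R"]@np.array([.4796,-.0537,.069])+c["t"];print(x)
```

```text
0.069 [281.38458456 251.36303079] [321.73588679 233.80986675]
0.08 [280.99850747 247.10757455] [321.70405845 241.19045328]
0.09 [280.6430794  243.18994092] [321.67161352 248.71401716]
0.1 [280.28333453 239.22472616] [321.63519034 257.16008827]
[282.73427288 257.68451818]
(0.4796, -0.04, 0.069) [279.7478577  247.32609242]
(0.47, -0.0537, 0.069) [276.74279805 252.39969876]
(0.46, -0.0537, 0.069) [271.88076726 253.48555473]
[[0.899 0.898 0.891 0.902 0.901 0.903 0.977]
 [0.91  0.904 0.898 0.897 0.902 0.901 0.968]
 [1.044 0.904 0.901 0.909 0.91  0.964 0.961]
 [1.032 1.038 1.038 1.04  1.036 0.963 0.96 ]
 [1.031 1.035 1.03  1.03  1.031 1.012 0.952]]
[-0.09632817  0.09255744  0.93438519]
```

Run:
```python
from h import *
c=camera_params("side");p,d=capture("side")
K,R,t=c["camera_matrix"],c["R"],c["t"]
for v in range(214,244,3):
    row=[]
    for u in range(270,294,3):
        X=R.T@(d[v,u]*np.linalg.inv(K)@[u,v,1]-t); row.append(str((X*1000).round(0).astype(int)))
    print(v,' '.join(row))
```

```text
214 [468 -33 150] [467 -73 177] [472 -73 175] [479 -69 171] [479 -93 186] [ 481 -110  198] [ 487 -109  195] [ 492 -109  194]
217 [491 106  45] [467 -70 168] [472 -71 167] [472 -99 186] [ 475 -112  194] [ 480 -115  195] [ 485 -116  194] [ 491 -114  191]
220 [489  98  42] [469 -52 148] [471 -72 161] [472 -97 178] [ 474 -116  190] [ 478 -119  191] [ 484 -120  190] [ 491 -114  185]
223 [488 101  32] [495 100  31] [471 -73 155] [472 -94 169] [ 474 -113  181] [ 482 -103  173] [ 487 -103  172] [ 493 -100  168]
226 [487  98  26] [ 343 -773  665] [471 -68 145] [472 -94 163] [476 -99 165] [485 -86 154] [490 -86 152] [496 -88 152]
229 [486  93  21] [492  88  22] [472 -61 132] [472 -89 152] [483 -62 130] [487 -70 135] [522  64  32] [525  46  44]
232 [476  40  52] [483  40  51] [471 -61 125] [476 -68 129] [481 -69 128] [487 -67 126] [519  51  33] [525  50  32]
235 [475  37  46] [482  37  45] [470 -63 120] [475 -66 121] [481 -68 120] [487 -70 120] [505  -9  71] [523  43  29]
238 [478  62  19] [485  59  19] [471 -58 108] [475 -66 114] [480 -69 114] [486 -68 112] [503 -20  72] [508 -23  73]
241 [476  50  19] [482  48  20] [489  46  19] [475 -63 104] [501  39  21] [503  18  36] [500 -28  71] [507 -27  68]
```

{"fn": "carry_out", "kwargs": {"commands": [0, 0, 0.005, 0, 0, 0, 255, 0, 0, 0.005, 0, 0, 0, 255, 0, 0, 0, 0, 0, 0, 255]}}

```text
time: 3.45
position: [0.4789, -0.0546, 0.0689]
tcp_rot: [[-0.997, -0.071, -0.001], [-0.071, 0.997, 0.0], [0.001, 0.0, -1.0]]
contact_force: [-1.0, -0.5, -0.1]
gripper_width: -0.0002
```

Run:
```python
from h import *
w=camera_params("wrist");s=readout.state()
for z in (.059,.07,.08,.09): print(z,proj(w,s["position"]*[1,1,0]+[-.011,0,z]))
p=capture("side")[0]; cv2.imwrite("pics/s3.png",cv2.resize(p[180:300,220:340],None,fx=5,fy=5,interpolation=cv2.INTER_CUBIC))
p=capture("wrist")[0]; cv2.imwrite("pics/w3.png",cv2.resize(p[160:310,220:420],None,fx=4,fy=4,interpolation=cv2.INTER_CUBIC))
```

```text
0.059 [321.7414465  218.04658713]
0.07 [321.72257267 224.58707759]
0.08 [321.70327042 231.27603007]
0.09 [321.68152551 238.8114607 ]
```

View pics/s3.png

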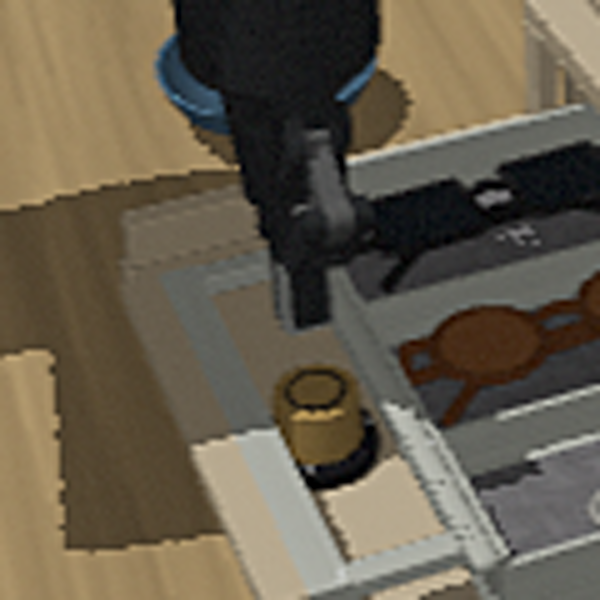

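View pics/w3.png

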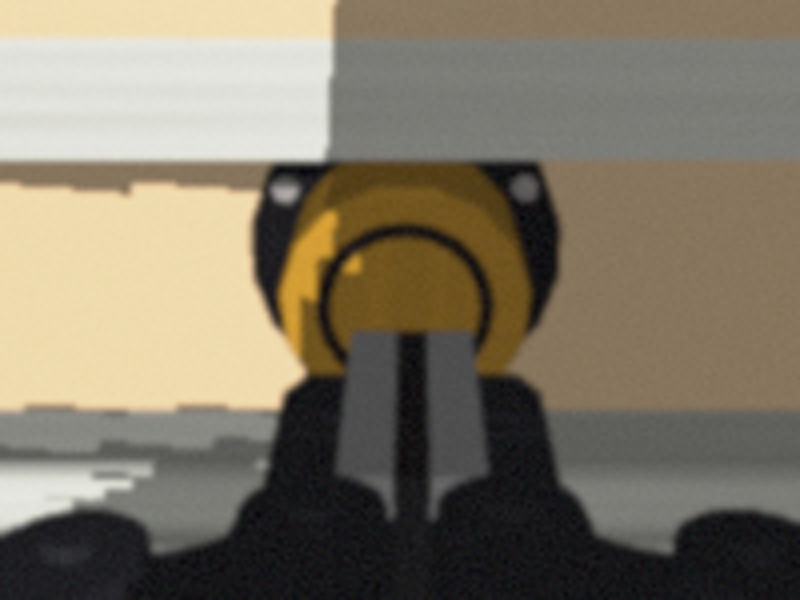

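{"fn": "carry_out", "kwargs": {"commands": [0, 0, 0.004, 0, 0, 0, 255, 0, 0, 0.004, 0, 0, 0, 255, 0, 0, 0.004, 0, 0, 0, 255, 0, 0, 0, 0, 0, 0, 255]}}

```text
time: 3.88
position: [0.4789, -0.0545, 0.0569]
tcp_rot: [[-0.997, -0.071, -0.001], [-0.071, 0.997, 0.0], [0.001, 0.0, -1.0]]
contact_force: [-0.6, 0.7, -0.1]
gripper_width: 0.0002
```

Run:
```python
from h import *
w=camera_params("wrist");s=readout.state();print(s["contact_force"],s["position"],s["q"].round(1),s["tau"].round(1))
p=capture("side")[0]; cv2.imwrite("pics/s4.png",cv2.resize(p[180:300,220:340],None,fx=5,fy=5,interpolation=cv2.INTER_CUBIC))
```

```text
[-0.59468531  0.68108903 -0.14328805] [ 0.47894737 -0.05449964  0.05689963] [ -6.5  12.4 -31.4  46.2   0.  -10.6] [ -0.  -42.8  29.1  -0.3  -0.    0. ]
```

View pics/s4.png

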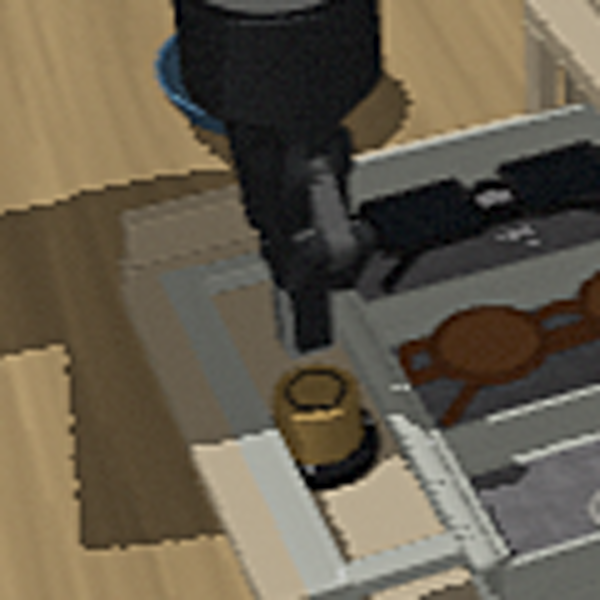

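{"fn": "carry_out", "kwargs": {"commands": [0, 0, 0.004, 0, 0, 0, 255, 0, 0, 0.004, 0, 0, 0, 255, 0, 0, 0.004, 0, 0, 0, 255, 0, 0, 0, 0, 0, 0, 255]}}

```text
time: 4.27
position: [0.479, -0.0545, 0.045]
tcp_rot: [[-0.997, -0.071, -0.001], [-0.071, 0.997, 0.0], [0.001, 0.0, -1.0]]
contact_force: [-0.9, -0.8, -0.5]
gripper_width: -0.0002
```

{"fn": "carry_out", "kwargs": {"commands": [0, 0, 0.003, 0, 0, 0, 255, 0, 0, 0.003, 0, 0, 0, 255, 0, 0, 0, 0, 0, 0, 255]}}

```text
time: 4.52
position: [0.4793, -0.0545, 0.0393]
tcp_rot: [[-0.997, -0.071, -0.001], [-0.071, 0.997, 0.0], [0.001, 0.0, -1.0]]
contact_force: [-0.5, 0.1, -1.2]
gripper_width: 0.0004
```

Run:
```python
from h import *
w=camera_params("wrist");s=readout.state();print(s["contact_force"],s["position"])
p=capture("side")[0]; cv2.imwrite("pics/s5.png",cv2.resize(p[180:300,220:340],None,fx=5,fy=5,interpolation=cv2.INTER_CUBIC))
p=capture("wrist")[0]; cv2.imwrite("pics/w5.png",cv2.resize(p[160:310,220:420],None,fx=4,fy=4,interpolation=cv2.INTER_CUBIC))
```

```text
[-0.46026862  0.14670711 -1.16641669] [ 0.47932334 -0.05450671  0.03934369]
```

View pics/s5.png

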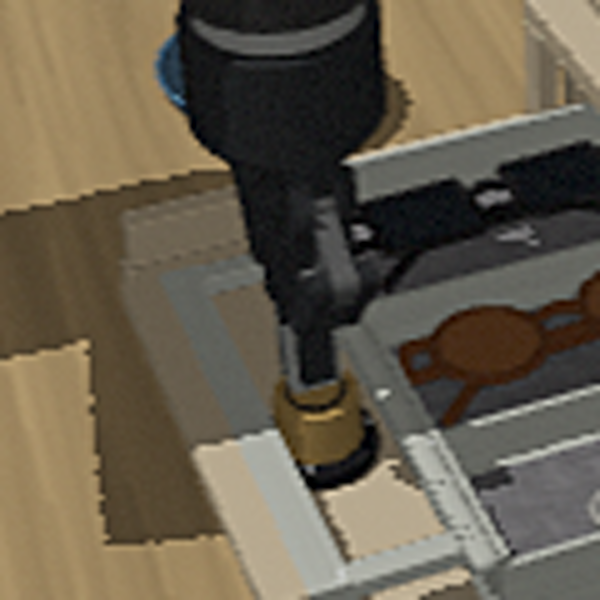

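View pics/w5.png

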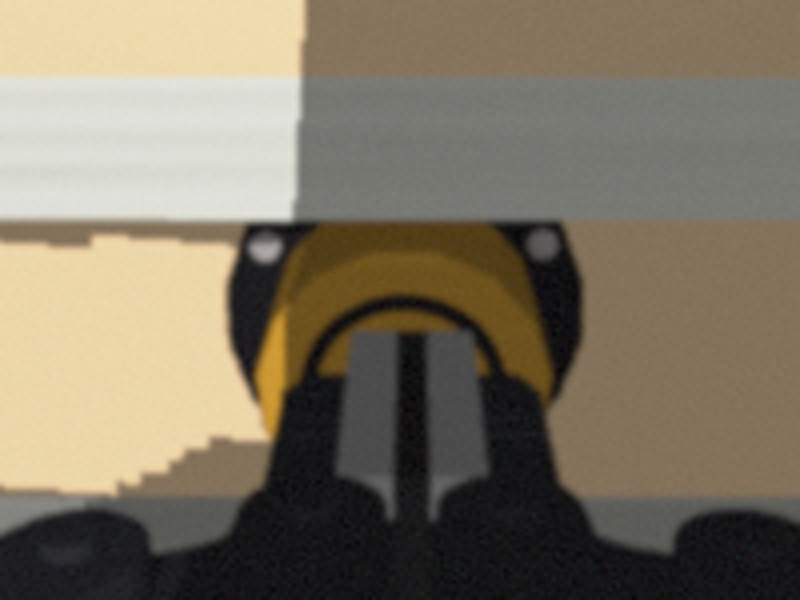

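{"fn": "carry_out", "kwargs": {"commands": [0, 0, 0.003, 0, 0, 0, 255, 0, 0, 0.003, 0, 0, 0, 255, 0, 0, 0, 0, 0, 0, 255, 0, 0, 0, 0, 0, 0, 255]}}

```text
time: 4.95
position: [0.4796, -0.0545, 0.0338]
tcp_rot: [[-0.997, -0.071, -0.0], [-0.071, 0.997, 0.0], [0.0, 0.0, -1.0]]
contact_force: [0.1, 0.9, -0.1]
gripper_width: 0.0004
```

{"fn": "carry_out", "kwargs": {"commands": [0, 0, 0.003, 0, 0, 0, 255, 0, 0, 0.003, 0, 0, 0, 255, 0, 0, 0, 0, 0, 0, 255, 0, 0, 0, 0, 0, 0, 255]}}

```text
time: 5.28
position: [0.4798, -0.0546, 0.0279]
tcp_rot: [[-0.997, -0.071, 0.0], [-0.071, 0.997, 0.0], [-0.0, 0.0, -1.0]]
contact_force: [0.2, 0.1, 4.6]
gripper_width: -0.0004
```

Run:
```python
from h import *
w=camera_params("wrist");s=readout.state();print(s["contact_force"],s["torque"],s["position"])
p=capture("side")[0]; cv2.imwrite("pics/s6.png",cv2.resize(p[180:300,220:340],None,fx=5,fy=5,interpolation=cv2.INTER_CUBIC))
```

```text
[0.20559801 0.06203653 4.63792721] [ 0.02662344  0.1287245  -0.0122348 ] [ 0.47978331 -0.054564    0.02793612]
```

View pics/s6.png

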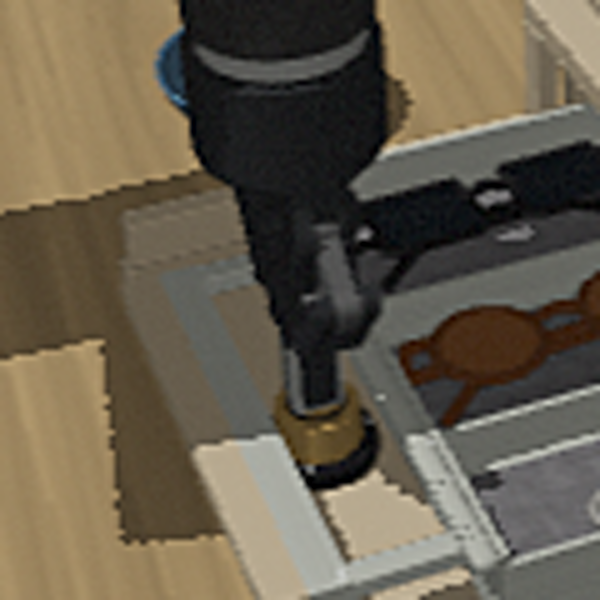

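{"fn": "carry_out", "kwargs": {"commands": [0, 0, 0.003, 0, 0, 0, 255, 0, 0, 0.003, 0, 0, 0, 255, 0, 0, 0.003, 0, 0, 0, 255, 0, 0, 0, 0, 0, 0, 255, 0, 0, 0, 0, 0, 0, 255]}}

```text
time: 5.75
position: [0.4799, -0.0546, 0.0192]
tcp_rot: [[-0.997, -0.071, 0.0], [-0.071, 0.997, -0.0], [-0.0, -0.0, -1.0]]
contact_force: [-1.2, 0.6, 6.9]
gripper_width: 0.0002
```

Run:
```python
from h import *
w=camera_params("wrist");s=readout.state();print(s["contact_force"],s["torque"],s["position"])
p=capture("side")[0]; cv2.imwrite("pics/s7.png",cv2.resize(p[180:300,220:340],None,fx=5,fy=5,interpolation=cv2.INTER_CUBIC))
p=capture("wrist")[0]; cv2.imwrite("pics/w7.png",p)
print(readout.state()["contact_force"])
```

```text
[-1.22625072  0.62919499  6.92512734] [ 0.03712365  0.39555707 -0.01781411] [ 0.47987906 -0.0545777   0.0191684 ]
[-2.14309307e+00 -3.16917327e-03  6.18158944e+00]
```

View pics/s7.png

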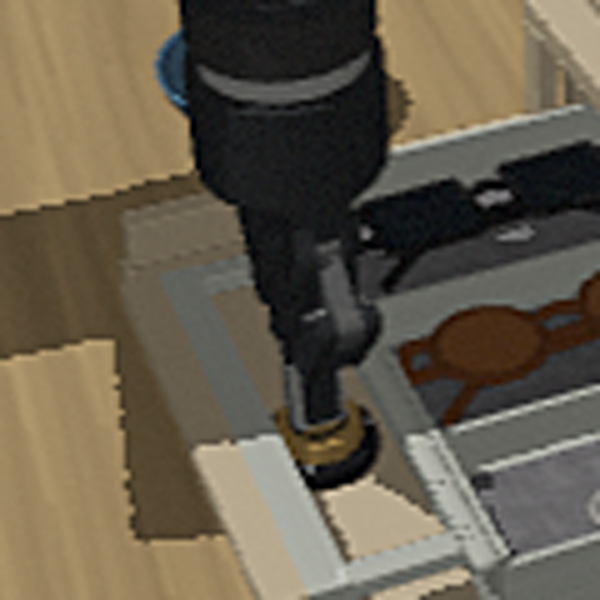

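View pics/w7.png

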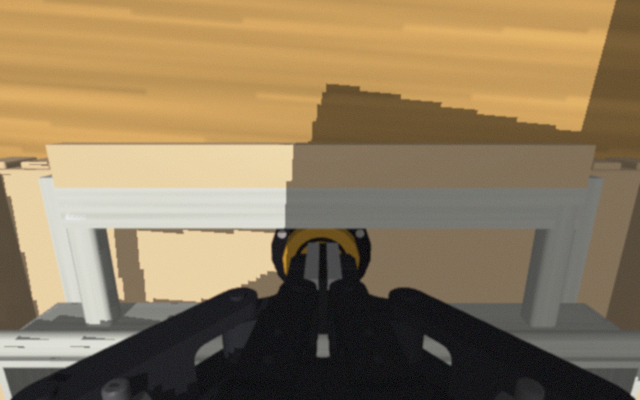

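{"fn": "carry_out", "kwargs": {"commands": [0, 0, 0.002, 0, 0, 0, 255, 0, 0, 0.002, 0, 0, 0, 255, 0, 0, 0, 0, 0, 0, 255, 0, 0, 0, 0, 0, 0, 255]}}

```text
time: 6.18
position: [0.4799, -0.0546, 0.0156]
tcp_rot: [[-0.997, -0.071, 0.001], [-0.071, 0.997, -0.0], [-0.001, -0.0, -1.0]]
contact_force: [-1.7, 1.1, 10.9]
gripper_width: -0.0002
```

Run:
```python
from h import *
s=readout.state();print(s["contact_force"],s["torque"],s["position"])
p=capture("side")[0]; cv2.imwrite("pics/s8.png",cv2.resize(p[180:300,220:340],None,fx=5,fy=5,interpolation=cv2.INTER_CUBIC))
print(readout.state()["contact_force"])
```

```text
[-1.74986595  1.07571294 10.89143734] [0.05298051 0.64692451 0.007359  ] [ 0.47990222 -0.05462169  0.0156014 ]
[-2.13201888  1.05618391 10.02032757]
```

View pics/s8.png

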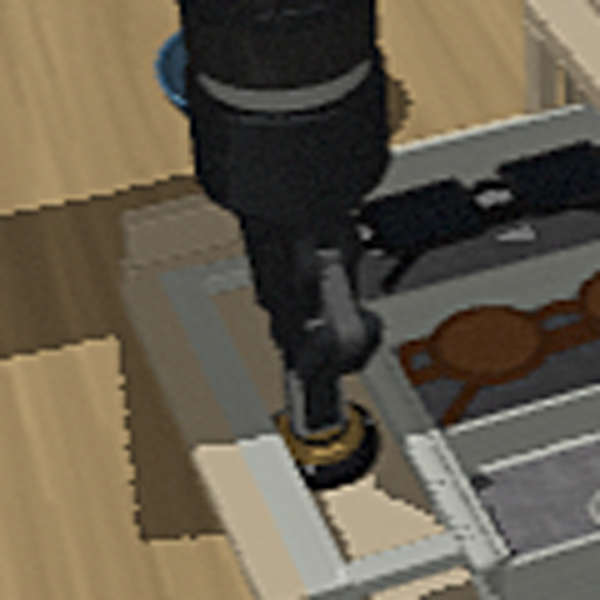

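{"fn": "carry_out", "kwargs": {"commands": [0, 0, -0.001, 0, 0, 0, 255, -0.003, 0, 0, 0, 0, 0, 255, -0.003, 0, 0, 0, 0, 0, 255, -0.003, 0, 0, 0, 0, 0, 255, -0.003, 0, 0, 0, 0, 0, 255, 0, 0, 0, 0, 0, 0, 255]}}

```text
time: 6.73
position: [0.4899, -0.0538, 0.0156]
tcp_rot: [[-0.997, -0.071, -0.003], [-0.071, 0.997, -0.0], [0.003, -0.0, -1.0]]
contact_force: [-4.8, 0.6, 8.3]
gripper_width: -0.0001
```

Run:
```python
from h import *
s=readout.state();print(s["contact_force"],s["torque"],s["position"])
p=capture("side")[0]; cv2.imwrite("pics/s9.png",cv2.resize(p[180:300,220:340],None,fx=5,fy=5,interpolation=cv2.INTER_CUBIC))
```

```text
[-4.75128748  0.57481886  8.34482219] [-0.12373797  1.08356066 -0.03908222] [ 0.48987666 -0.05381161  0.01564651]
```

View pics/s9.png

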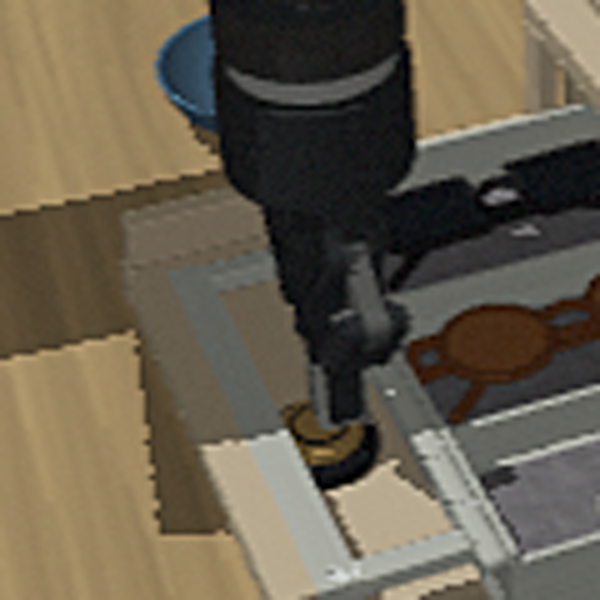

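{"fn": "carry_out", "kwargs": {"commands": [-0.003, 0, 0, 0, 0, 0, 255, -0.003, 0, 0, 0, 0, 0, 255, -0.003, 0, 0, 0, 0, 0, 255, -0.003, 0, 0, 0, 0, 0, 255, 0, 0, 0, 0, 0, 0, 255]}}

```text
time: 7.2
position: [0.5019, -0.0529, 0.0157]
tcp_rot: [[-0.997, -0.071, -0.003], [-0.071, 0.997, -0.0], [0.003, -0.0, -1.0]]
contact_force: [-4.4, -0.4, 7.5]
gripper_width: -0.0001
```

Run:
```python
from h import *
s=readout.state();print(s["contact_force"],s["torque"],s["position"])
p=capture("side")[0]; cv2.imwrite("pics/s10.png",cv2.resize(p[180:300,220:340],None,fx=5,fy=5,interpolation=cv2.INTER_CUBIC))
```

```text
[-4.39739656 -0.42268762  7.5445284 ] [-0.07451666  1.14488144  0.02044632] [ 0.50190523 -0.05294603  0.01567643]
```

View pics/s10.png

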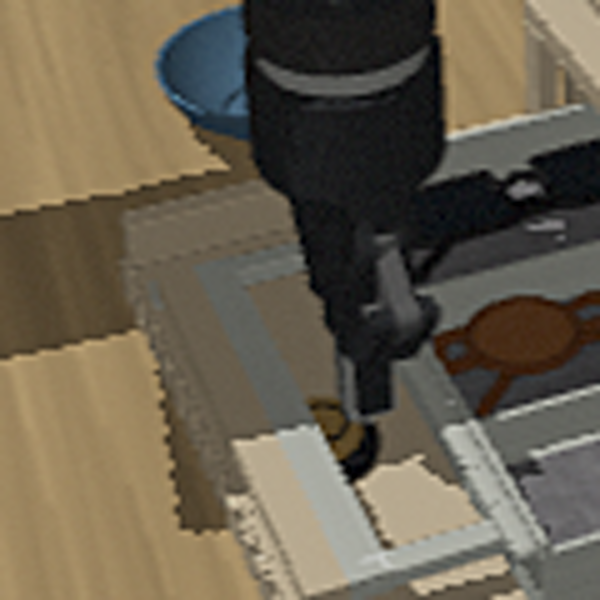

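{"fn": "carry_out", "kwargs": {"commands": [-0.004, 0, 0, 0, 0, 0, 255, -0.004, 0, 0, 0, 0, 0, 255, -0.004, 0, 0, 0, 0, 0, 255, -0.004, 0, 0, 0, 0, 0, 255, -0.004, 0, 0, 0, 0, 0, 255, -0.004, 0, 0, 0, 0, 0, 255, -0.004, 0, 0, 0, 0, 0, 255, 0, 0, 0, 0, 0, 0, 255]}}

```text
time: 7.92
position: [0.5323, -0.0508, 0.0155]
tcp_rot: [[-0.997, -0.071, 0.0], [-0.071, 0.997, 0.0], [-0.0, 0.0, -1.0]]
contact_force: [-2.0, 0.0, -1.4]
gripper_width: -0.0001
```

Run:
```python
from h import *
s=readout.state();print(s["contact_force"],s["torque"],s["position"])
p=capture("side")[0]; cv2.imwrite("pics/s11.png",p)
```

```text
[-1.95737779  0.01379344 -1.3540155 ] [-0.01032075  0.30366912 -0.02496741] [ 0.53228796 -0.05075414  0.01553676]
```

View pics/s11.png

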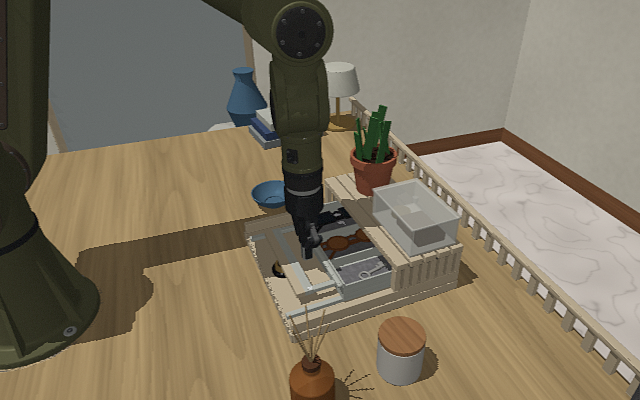

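The bar now lies over the stop at about (280,268), the tray follows the finger, and the arm is clear of the planter and the box. I'll keep pushing.

{"fn": "carry_out", "kwargs": {"commands": [-0.004, 0, 0, 0, 0, 0, 255, -0.004, 0, 0, 0, 0, 0, 255, -0.004, 0, 0, 0, 0, 0, 255, -0.004, 0, 0, 0, 0, 0, 255, -0.004, 0, 0, 0, 0, 0, 255, -0.004, 0, 0, 0, 0, 0, 255, 0, 0, 0, 0, 0, 0, 255]}}

```text
time: 8.55
position: [0.5567, -0.049, 0.0158]
tcp_rot: [[-0.997, -0.071, 0.001], [-0.071, 0.997, 0.0], [-0.001, 0.0, -1.0]]
contact_force: [-2.2, -0.5, -2.2]
gripper_width: 0.0002
```

{"fn": "carry_out", "kwargs": {"commands": [-0.002, 0, 0, 0, 0, 0, 255, -0.002, 0, 0, 0, 0, 0, 255, -0.002, 0, 0, 0, 0, 0, 255, 0, 0, 0, 0, 0, 0, 255]}}

```text
time: 8.88
position: [0.5635, -0.0487, 0.0165]
tcp_rot: [[-0.997, -0.071, 0.003], [-0.071, 0.997, 0.0], [-0.003, -0.0, -1.0]]
contact_force: [0.4, 0.8, 0.6]
gripper_width: -0.0001
```

Run:
```python
from h import *
s=readout.state();print(s["contact_force"],s["torque"],s["position"])
p=capture("side")[0]; cv2.imwrite("pics/s12.png",cv2.resize(p[180:320,220:400],None,fx=4,fy=4,interpolation=cv2.INTER_CUBIC))
```

```text
[0.38499902 0.82817186 0.63108535] [ 0.00997079 -0.02483552  0.0520379 ] [ 0.56347271 -0.04868594  0.01654781]
```

View pics/s12.png

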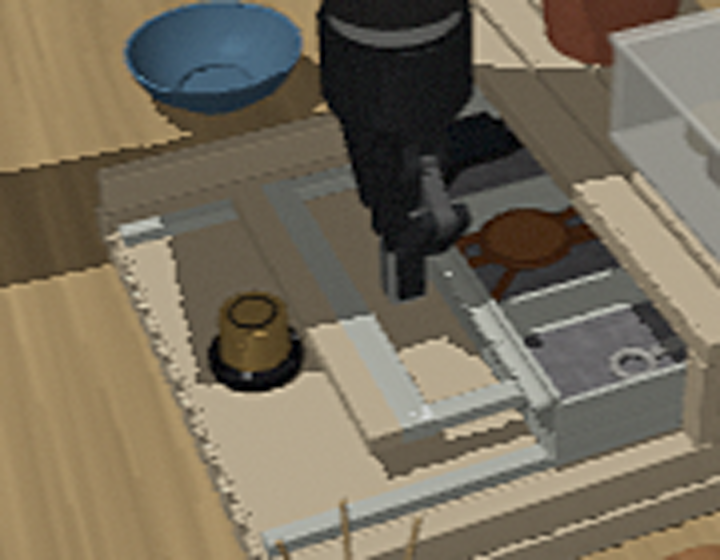

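The stop has sprung up. I'll push on until I feel the end stop.

{"fn": "carry_out", "kwargs": {"commands": [-0.002, 0, 0, 0, 0, 0, 255, -0.002, 0, 0, 0, 0, 0, 255, 0, 0, 0, 0, 0, 0, 255]}}

```text
time: 9.18
position: [0.565, -0.0486, 0.016]
tcp_rot: [[-0.997, -0.071, -0.001], [-0.071, 0.997, -0.0], [0.001, -0.0, -1.0]]
contact_force: [-4.2, -0.2, 3.1]
gripper_width: -0.0001
```

{"fn": "carry_out", "kwargs": {"commands": [-0.002, 0, 0, 0, 0, 0, 255, -0.002, 0, 0, 0, 0, 0, 255, 0, 0, 0, 0, 0, 0, 255]}}

```text
time: 9.43
position: [0.5647, -0.0485, 0.0153]
tcp_rot: [[-0.997, -0.071, -0.008], [-0.071, 0.997, -0.001], [0.008, -0.0, -1.0]]
contact_force: [-14.8, -1.2, 10.5]
gripper_width: 0.0001
```

The position stalled at x = 0.565 and the force rose to 15 N, so the tray is against its end stop. I'll back off and rise.

{"fn": "carry_out", "kwargs": {"commands": [0.004, 0, 0, 0, 0, 0, 255, 0.004, 0, 0, 0, 0, 0, 255, 0.004, 0, 0, 0, 0, 0, 255, 0, 0, 0, 0, 0, 0, 255]}}

```text
time: 9.77
position: [0.5573, -0.049, 0.0161]
tcp_rot: [[-0.997, -0.071, 0.001], [-0.071, 0.997, 0.0], [-0.001, 0.0, -1.0]]
contact_force: [-0.4, -0.4, 0.4]
gripper_width: 0.0001
```

{"fn": "carry_out", "kwargs": {"commands": [0, 0, -0.01, 0, 0, 0, 255, 0, 0, -0.02, 0, 0, 0, 255, 0, 0, -0.03, 0, 0, 0, 255, 0, 0, -0.03, 0, 0, 0, 255, 0, 0, -0.03, 0, 0, 0, 255, 0, 0, -0.03, 0, 0, 0, 255, 0.02, 0, -0.03, 0, 0, 0, 255, 0.03, 0, -0.02, 0, 0, 0, 255, 0.03, 0, -0.01, 0, 0, 0, 255, 0, 0.035, 0, 0, 0, 0, 255, 0, 0.035, 0, 0, 0, 0, 255, 0, 0.035, 0, 0, 0, 0, 255, 0, 0.035, 0, 0, 0, 0, 255, 0, 0.035, 0, 0, 0, 0, 255, 0, 0.035, 0, 0, 0, 0, 255, 0, 0, 0, 0, 0, 0, 255, 0, 0, 0, 0, 0, 0, 255]}}

```text
time: 11.18
position: [0.4629, 0.1565, 0.2267]
tcp_rot: [[-0.997, -0.075, 0.001], [-0.075, 0.997, 0.0], [-0.001, 0.0, -1.0]]
contact_force: [0.6, -0.8, 1.0]
gripper_width: -0.0002
```

Run:
```python
from h import *
s=readout.state();print(s["contact_force"],s["position"],s["time"])
p=capture("side")[0]; cv2.imwrite("pics/s13.png",p)
t=capture("top")[0]; cv2.imwrite("pics/t13.png",cv2.resize(t[60:310,170:510],None,fx=2.3,fy=2.3,interpolation=cv2.INTER_CUBIC))
```

```text
[ 0.63546221 -0.78574375  0.98668053] [0.46286384 0.15647573 0.22672696] 11.1833
```

View pics/s13.png

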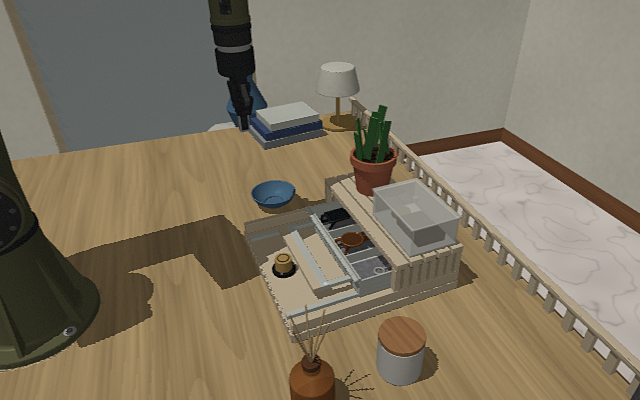

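View pics/t13.png

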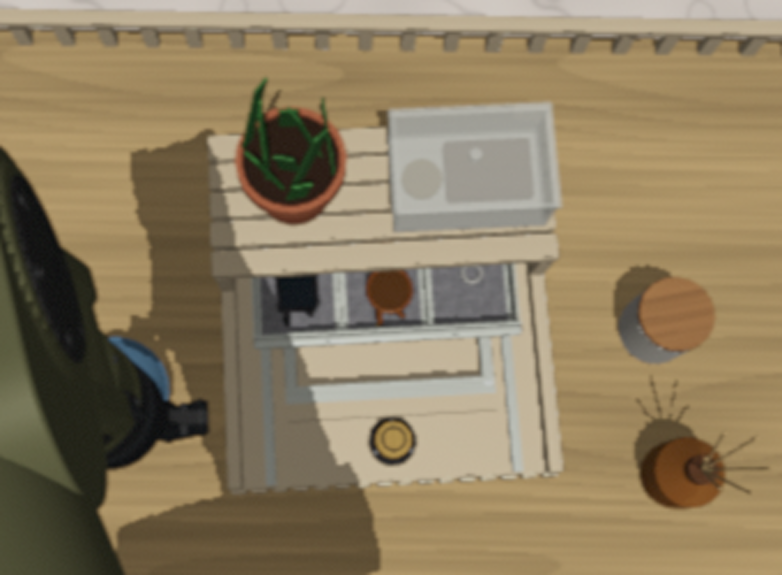

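Run:
```python
from h import *
c=camera_params("top")
P=lambda x,y,z: ray(c,170+x/2.3,60+y/2.3,z)
a=P(393,440,.055); l=P(390,340,.070); print(a,l,(l-a)[0]*1000, "expect ~96 (+measure bias: 20 seen at start for 14-18)")
pa=cv2.imread("pics/side0.png").astype(int);pb=cv2.imread("pics/s13.png").astype(int)
for n,(u0,u1,v0,v1) in dict(planter=(345,400,100,195),box=(370,465,180,252),candle=(375,428,318,384),diff=(288,338,300,400),bowl=(250,298,178,212)).items():
    print(n,np.abs(pa-pb)[v0:v1,u0:u1].mean().round(1))
```

```text
[ 0.47880648 -0.05682137  0.055     ] [ 0.57726803 -0.05268956  0.07      ] 98.46155105907516 expect ~96 (+measure bias: 20 seen at start for 14-18)
planter 3.1
box 2.6
candle 2.3
diff 5.6
bowl 12.0
```

Run:
```python
from h import *
p=cv2.imread("pics/s13.png");h=cv2.cvtColor(p,cv2.COLOR_BGR2HSV);m=cv2.inRange(h,(15,110,80),(30,255,255));m[:240]=0;m[285:]=0;m[:,:268]=0;m[:,298:]=0
print(cv2.boundingRect(cv2.findNonZero(m)))
print(r.close_job())
```

```text
(275, 253, 17, 20)
the job is handed in; nothing more can be done
None
```

I handed the job in at about 11.2 s of the 35 s limit. My last checks show the tray home and the stop up in front of the pull bar. The hand-in itself reports no verdict.

**What I did:** With the gripper shut, I lowered the fingertips into the gap between bar and lip and pressed the stop to its bottom (vertical force about 11 N). I kept it down while pushing the lip until the bar lay over the stop. I then pushed the tray on to its end stop, where it stalled at x = 0.565 m with 15 N, backed off and moved clear. I never went near the front of the pull bar.

**Last checks:**
- **Tray:** The lip measures about 98 mm beyond the stop, against 96 mm nominal. The 2 mm excess is about my measuring error.
- **Stop:** It stands up in front of the bar. Its top edge in the side view is at the same pixel row as at the start.
- **Things in the tray:** The sunglasses and key are in their compartments, as far as they show under the roof.
- **Things around:** The planter, box, candle and diffuser show no change between the first and last pictures. The bowl's patch differed more in brightness (12 against 2–6). I put that down to the arm's shadow, since the bowl shows at the same pixels.
- **Robot:** It reads about 1 N, the sensor's noise level, and stands clear of everything.

**Disagreements:**
- The fingertips met the stop with the TCP at about z = 0.033 m. That puts the tips about 22 mm behind the TCP, not 11 mm ahead as stated, so I pressed down by camera and force.
- The wrist camera placed the stop about 6 mm to the left (+y) of where the other two cameras did. I aimed in between.

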